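# Load a hot-swap power supply through the sprung flap of its test dock

## Robot

A 6-joint arm with a two-finger parallel gripper is mounted at the origin on a cart in front of the work surface, level with it; the furniture and walls round the work are solid. World frame = base frame: x ahead of the robot, y to its left, z up, the work surface at z = 0. Lengths are in m, angles in rad, forces in N, time in s.
With the tool pointing down it reaches from about 0.375 to 0.9 m from the base axis. Payload 3.1 kg.
Tool frame: the origin (TCP) lies midway between the tips of the shut fingers; the grasp point (between the pads) lies robot.grip_depth behind it (robot.grip_depth is the distance from the TCP to the grasp point, in m); z points along the fingers, y is the line along which they close (so a half turn about z gives the same grasp; the last joint's range is limited). The gripper opens to 87 mm and grips with 3 to 60 N. Pads are 19 mm wide; open, the fingers measure 117 mm over their backs; the gripper's body (75 mm by 190 mm) begins 51 mm behind the grasp point.
Start: joints at [-1.512, 0.527, 1.433, -0, 1.181, -0.178], TCP at [0.147, -0.607, 0.223] pointing down, gripper open.
Joint ranges: [-3.08, 3.08], [-0.75, 2.2], [0.22, 2.44], [-1.43, 4.57], [0, 2.65], [-2.85, 2.85]. Speed limits (rad/s): [2.79, 2.79, 3.14, 3.14, 3.14, 3.14].

## Interface

Orientations are given as a unit quaternion [x, y, z, w].
In Python, from rig import robot gives the robot as it stands.
- The arm moves only by the shell command python3 nudge.py [OPENING] [FORCE], which reads ROWS from standard input. ROWS is a JSON object whose key "segments" holds a list of rows, 1 to 20 of them, each of 4 numbers: dx, dy, dz in m, then a turn about the tool's z in rad; each row shifts and turns the commanded pose from where the row before left it, along the tool's axes as they then stand; what a row does not reach is not made up. A row lasts 1/12 s, in which the tool goes at most 0.0417 m and 0.125 rad, less where a joint would pass 70% of its speed; a pose out of reach is approached as far as the arm can. OPENING is the finger opening in m, set as the command begins (- or left out keeps the last). The fingers move at their own pace and stop on an object; FORCE is the grip in N (left out, the last holds). Time passes only in rows, so rows that do not move let the fingers close. It prints the time, the measured TCP pose, the force, the opening and the grip force at its end. Input that does not fit is refused with a message, and nothing moves.
- robot.get_obs(): the state, without advancing time (a new reading comes with each control period).
- robot.camera(name): name is "scene" or "top" or "wrist"; returns a dict with "img" (400x640x3 uint8, red, green, blue), "fx", "fy", "cx", "cy" (pixels), "xyz" and "attitude" of the camera in the world. Camera axes: x right, y down, z forward; pixel columns grow to the right and rows downward; lengths in m; the calibration is good to about 2 mm. A picture is of the moment at which its call begins. There is no depth.
- robot.hand_in(): hands the job in; it is judged then, once.
The state is a dict: "time": time; "q": joint angles; "joint_velocities": joint speeds; "joint_torque": joint torques, N m; "position": TCP position; "tool_rot": TCP orientation; "ft_force": force on the tool from outside, world axes, zero at the start; "moment": the same for the moment, N m; "grip_width": finger opening in m; "grip_force": force on a finger pad.
Only numpy, scipy, OpenCV 4.12 (cv2) and the standard library are available. Lean on these libraries where they do the work, as an engineer would, in place of code of your own. Each camera call takes 0.05 s, during which the arm holds its last target. There are 200 camera calls.

## Task

Take the power supply with the blue handle out of the foam tray and start it, connector end first, through the sprung dust flap of the test dock, then let go so that it rests on the loading ledge and holds the flap open by itself. Now push it on by its handle end until it is fully home and the orange catch in the ledge springs up behind it, and let go. Keep it level all the way, and leave the supply with the orange handle and the two screwdrivers where they are.

Things in the scene. Friction and masses are not known exactly. Their poses are not given: they have to be found in the camera images.
- dock: Grey test dock, dark front, one bay; fixed. 135 mm wide, 74 mm high. Origin: on the bench under the middle of the bay mouth, in the plane of the dock's front. x points into the bay (away from the robot), y left, z up. The case runs back to x = 215 mm; the instrument panel lies right of the bay (y -32 to -95).
- dock_mouth (a point): Bottom middle of the bay mouth, 12 mm above the bench (bay floor). Mouth 63 mm wide, 45 mm high. A steel loading ledge level with the floor sticks out 55 mm in front of it, 74 mm wide, with 8 mm high side lips, 63 mm apart at the mouth, flaring to 69 mm.
- flap (a joint): Aluminium dust flap behind the mouth, hinged along y 55.5 mm above the bay floor and 7 mm behind the front. 0 = hanging shut, grows to 1.5 rad as it swings inward and up. A light spring (about 0.04 N m shut, 0.08 N m open) always closes it; resting on top of an inserted supply it stands at about 1.25.
- catch (a joint): Orange sprung catch, 20 mm wide, in the middle of the ledge. 0 = up, 5 mm above the ledge; to 0.0065 m pressed down (1 to 2.5 N). Its ramp faces the robot (dock x -28 to -12 mm), so a supply rides over it; its square side, at dock x = -10 mm, snaps up behind the tail plate of a supply that is home and holds it in.
- tray: Dark foam packing tray lying on the bench, 264 x 204 x 20 mm, origin at the centre of its underside. Two pockets 65 mm wide side by side along x (centres at y = +51.5 and -51.5 mm), floor 8 mm up, walls up to 20 mm.
- psu_blue: The supply to load: bare metal box 185 x 60 x 38.5 mm, 0.5 to 0.75 kg, blue handle. Starts flat in either tray pocket, connector end away from the robot, top 26 mm clear of the foam. Origin: centre of the underside of the box; x to the connector end (face at 92.5 mm, its last 8 mm 2 mm smaller all round; a 10 mm circuit-board tongue beyond), z up.
- psu_blue_tail (a point): Bottom middle of the blue-handled supply's tail plate (supply x = -92.5 mm). Home in the dock it stands 6.5 to 10 mm in front of the dock's front: 6.5 at the firm stop, 10 held by the catch. The last 6 mm go against sprung contact pins (3.5 to 6 N) besides friction (slippery strips, 2 to 4 N): about 10 N in all, more at the stop. Let go short of the catch, it is pushed back out by them.
- psu_blue_handle (a point): Top of the blue handle, midway along the 30 mm it sticks out from the tail plate. The handle is an upright loop, 10 mm thick in y, from 5 to 35.5 mm above the supply's underside; pinch it across y.
- psu_orange: A second supply, same size, shape, origin and axes, with an orange handle, in the other tray pocket. To be left alone.
- red_screwdriver: Red screwdriver 179 x 24 mm lying near the front of the bench, right of the dock's approach. Origin at the centre of its underside. To be left alone.
- yellow_screwdriver: Yellow screwdriver 164 x 24 mm lying on the bench between the robot and the tray. Origin at the centre of its underside. To be left alone.

How it is judged:
On the way:
1. the blue-handled supply has been started through the flap, connector end first, and rests there let go: level, holding the flap open by itself, not yet home (value of joint flap above 0.6 rad and x of psu_blue_tail in the frame of dock between -0.19 and -0.02 m and x of psu_blue in the frame of dock above -0.11 m and angle between psu_blue's own z axis and vertical below 0.1 rad and contact force between each of the arm, the fingers and psu_blue below 0.3 N and linear speed of psu_blue below 0.02 m/s), for 0.3 s.
At the end, for the whole second after the job is handed in: The blue-handled supply is home and at rest: tail plate 3 to 12.5 mm in front of the dock's front, within 6 mm sideways and 5 mm in height, straight within 0.06 rad, holding the flap open (over 0.9 rad), the catch up behind it (within 1.5 mm); the robot lets go of everything (x of psu_blue_tail in the frame of dock between -0.0125 and -0.003 m and y of psu_blue_tail in the frame of dock between -0.006 and 0.006 m and z of psu_blue_tail in the frame of dock between 0.008 and 0.017 m and angle between the x axis of psu_blue and the x axis of dock, either way round below 0.06 rad and value of joint catch below 0.0015 m and value of joint flap above 0.9 rad and linear speed of psu_blue below 0.01 m/s); the robot touches nothing.
It fails at once if the blue-handled supply is tipped more than 20 degrees from level (angle between psu_blue's own z axis and vertical above 0.35 rad).
It fails at once if the orange-handled supply is moved more than 15 mm (distance of psu_orange from where it was at the start of the episode above 0.015 m).
It fails at once if the red or the yellow screwdriver is moved more than 30 mm (distance of any of red_screwdriver, yellow_screwdriver from where it was at the start of the episode above 0.03 m).
It also fails if it takes over 54 s, if anything falls off the work surface, if the arm or the gripper's body presses on something with over 40 N, if the wrist force passes 120 N, or if a joint passes its speed limit or range.

## Working session

There is one attempt and no reset: what is moved stays moved. The work goes in short steps, Python scripts to look and compute and a shell command to move; the robot and the scene stay as the last step left them, time stands still between calls to the robot, and variables do not carry over. Pictures are saved under pics/ and viewed, at most 10 in all, crops included, and the job is handed in when it is done.

```bash
ls; mkdir -p pics
python3 - <<'E'
from rig import robot
import cv2
o=robot.get_obs();print({k:(v if not hasattr(v,'round') else v) for k,v in o.items()},robot.grip_depth)
for n in("scene","top"):
    c=robot.camera(n);cv2.imwrite(f"pics/{n}0.png",c["img"][:,:,::-1]);print(n,{k:v for k,v in c.items() if k!="img"})
E
```

```text
nudge.py
pics
rig.py
{'time': 0.0, 'q': array([-1.51152286e+00,  5.28459288e-01,  1.43390305e+00, -1.24316556e-05,
        1.18136967e+00, -1.78526182e-01]), 'joint_velocities': array([-0.00214623, -0.00065186, -0.00058593, -0.00077296,  0.00129922,
        0.00028861]), 'joint_torque': array([-5.44653776e-04, -4.40040064e+01, -1.76591760e+01,  6.31680270e-02,
        5.83060272e-02, -1.58285475e-04]), 'position': array([ 0.14719351, -0.60667248,  0.22157561]), 'tool_rot': array([ 9.92938891e-01,  1.18622150e-01,  5.80055023e-05, -1.06811908e-03]), 'ft_force': array([ 0.41717363,  0.57949055, -0.57815474]), 'moment': array([ 0.00426607, -0.03470035, -0.02056573]), 'grip_force': 0.0, 'grip_width': 0.08709053329447067} 0.0187
scene {'fx': 515.9361749762554, 'fy': 515.9361749762554, 'cx': 334.1814760334988, 'cy': 205.67894073034228, 'xyz': array([0.12323672, 0.71520319, 1.04379614]), 'attitude': array([-0.20913268,  0.91836134, -0.32593102,  0.08151656])}
top {'fx': 509.5623211923712, 'fy': 509.5623211923712, 'cx': 314.35541199936966, 'cy': 195.02864637157788, 'xyz': array([0.38193249, 0.02866699, 1.43754685]), 'attitude': array([-0.69742614,  0.71590298, -0.02573783,  0.02042709])}
```

View pics/top0.png

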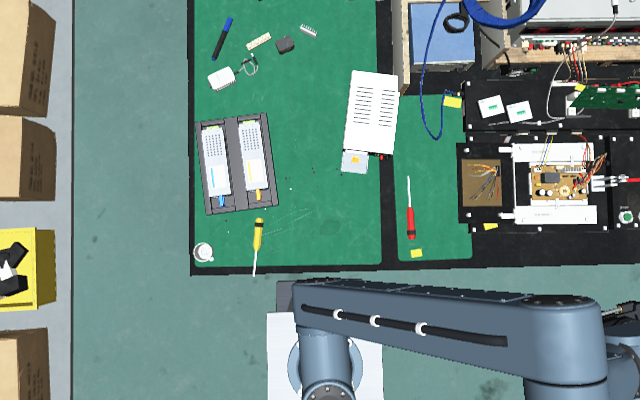

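View pics/scene0.png

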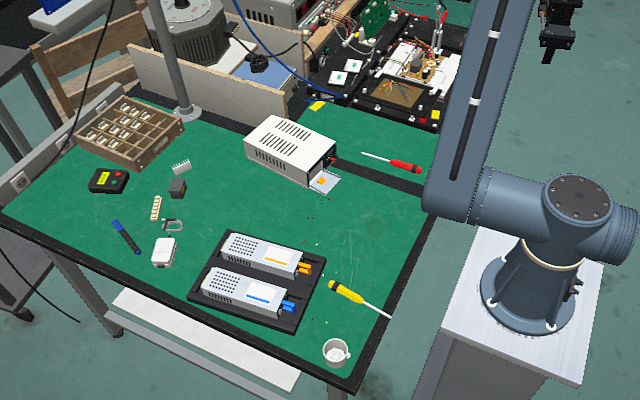

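The top view has the tray at (240,165), blue supply in the left pocket (handle ~(221,198)), and the dock at (370,112) with its ledge at (355,162). The scene view shows the same layout. I'll enlarge crops for measuring.

Run:
```python
import cv2,numpy as np
t=cv2.imread("pics/top0.png");s=cv2.imread("pics/scene0.png")
def crop(im,x0,y0,w,h,k):
    a=cv2.resize(im[y0:y0+h,x0:x0+w],None,fx=k,fy=k,interpolation=cv2.INTER_CUBIC)
    for i in range(0,w,10):
        cv2.line(a,(i*k,0),(i*k,4 if i%20 else 12),(0,0,255),1)
        if i%20==0: cv2.putText(a,str(x0+i),(i*k+2,12),0,.38,(0,0,255),1)
    for j in range(0,h,10):
        cv2.line(a,(0,j*k),(4 if j%20 else 12,j*k),(0,0,255),1)
        if j%20==0: cv2.putText(a,str(y0+j),(2,j*k+12),0,.38,(0,0,255),1)
    return a
cv2.imwrite("pics/c1.png",np.hstack([crop(t,190,108,90,114,5),crop(t,335,64,70,114,5)]))
cv2.imwrite("pics/c2.png",np.hstack([crop(s,185,225,100+45,110,3),crop(s,240,105,110,110,3)]))
```

```text
(no output)
```

View pics/c1.png

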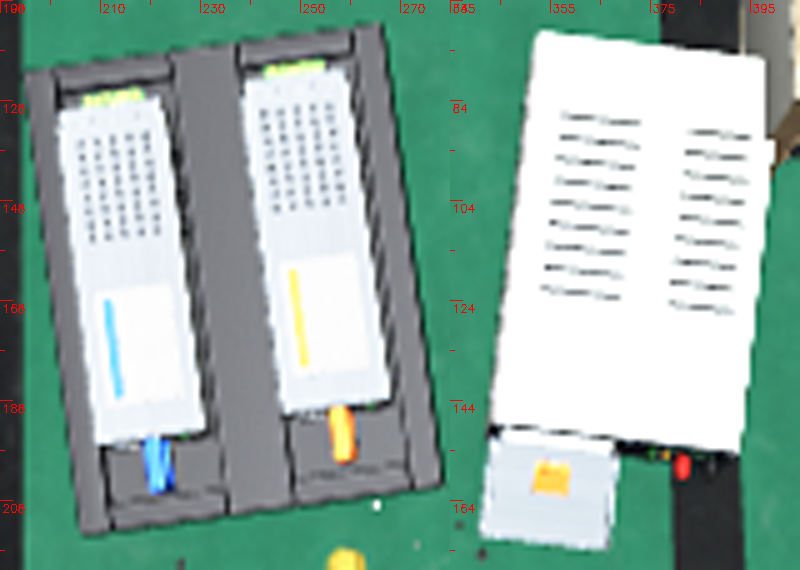

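View pics/c2.png

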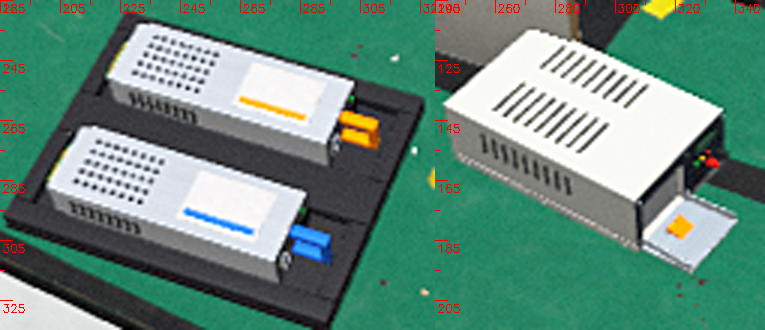

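c1/c2 show the supply top corners, dock top corners and ledge front corners clearly; I read them off for a rigid fit in both cameras.

```bash
cat > geo.py <<'E'
import numpy as np
from scipy.spatial.transform import Rotation as R
from scipy.optimize import least_squares
K=dict(scene=(515.936,334.181,205.679,[0.12323672,0.71520319,1.04379614],[-0.20913268,0.91836134,-0.32593102,0.08151656]),
 top=(509.562,314.355,195.029,[0.38193249,0.02866699,1.43754685],[-0.69742614,0.71590298,-0.02573783,0.02042709]))
def proj(P,cam):
    f,cx,cy,t,q=K[cam] if isinstance(cam,str) else cam
    p=R.from_quat(q).inv().apply(np.atleast_2d(P)-t)
    return np.c_[f*p[:,0]/p[:,2]+cx,f*p[:,1]/p[:,2]+cy]
def fit(obs,p0,off=True):
    # obs: cam -> list of (local xyz, px)
    def place(p,L): return np.c_[R.from_euler('z',p[2]).apply(L)+[p[0],p[1],0]]
    def res(p): return np.concatenate([(proj(place(p,np.array([l for l,_ in o],float)),c)-[u for _,u in o]).ravel() for c,o in obs.items()])
    r=least_squares(res,p0,loss='soft_l1'); return r.x,{c:0 for c in ()},res(r.x).reshape(-1,2)
E
python3 - <<'E'
from geo import *
A=lambda u,v:(190+u/5,108+v/5)
B=lambda u,v:(335+(u-450)/5,64+v/5)
C=lambda u,v:(185+u/3,225+v/3)
D=lambda u,v:(240+(u-435)/3,105+v/3)
z=.0465
blue={'top':[((.0925,.028,z-.002),A(58,110)),((.0925,-.028,z-.002),A(160,95)),((-.0925,-.03,z),A(205,430)),((-.0925,.03,z),A(97,443))],
'scene':[((.0925,-.028,z-.002),C(83,127)),((.0925,.028,z-.002),C(50,168)),((-.0925,-.03,z),C(305,190)),((-.0925,.03,z),C(280,243))]}
tray={'top':[((.132,.102,.02),A(28,72)),((.132,-.102,.02),A(380,25)),((-.132,-.102,.02),A(443,485)),((-.132,.102,.02),A(85,533))]}
dock={'top':[((.215,.04,.074),B(537,32)),((.215,-.095,.074),B(766,60)),((0,-.095,.074),B(738,452)),((0,.04,.074),B(490,428)),((-.055,.037,.014),B(482,536)),((-.055,-.037,.014),B(606,549))],
'scene':[((.215,-.095,.074),D(533,30)),((.215,.04,.074),D(445,105)),((0,.04,.074),D(640,200)),((0,-.095,.074),D(722,110)),((-.055,.037,.012),D(692,272)),((-.055,-.037,.012),D(738,218))]}
for n,o,p in(("blue",blue,[.45,.25,0]),("tray",tray,[.45,.25,0]),("dock",dock,[.45,-.05,0])):
    x,_,r=fit(o,p);print(n,x.round(4));print(r.round(1).tolist())
    for c in o: print('  only',c,fit({c:o[c]},p)[0].round(4))
E
```

```text
blue [0.571  0.2836 0.1151]
[[0.4, 0.4], [0.2, 0.6], [0.6, -0.4], [0.4, 0.1], [-0.0, -1.3], [-0.8, 5.3], [0.8, -0.6], [-1.6, 5.0]]
  only top [0.5714 0.2846 0.1116]
  only scene [0.5737 0.2771 0.1307]
tray [0.5685 0.2313 0.1109]
[[-0.8, -0.3], [0.8, -0.6], [0.6, 0.2], [-0.6, 0.6]]
  only top [0.5685 0.2313 0.1109]
dock [ 0.5886 -0.1027 -0.1309]
[[-1.6, 0.7], [1.9, 0.2], [0.1, -0.3], [-0.1, -0.8], [-0.7, 0.4], [0.7, 0.5], [0.2, -2.2], [-0.9, 0.5], [-1.4, 0.1], [0.2, -0.6], [0.3, -0.1], [0.3, 0.3]]
  only top [ 0.5891 -0.1028 -0.1322]
  only scene [ 0.5881 -0.1026 -0.1297]
```

```bash
echo '{"segments":[[0.026,-0.027,-0.003,0],[0.026,-0.027,-0.003,0],[0.026,-0.027,-0.003,0],[0.026,-0.027,-0.003,0],[0.026,-0.027,-0.003,0],[0.026,-0.027,-0.003,0],[0.026,-0.027,-0.003,0],[0.026,-0.027,-0.003,0],[0.026,-0.027,-0.003,0],[0.026,-0.027,-0.003,0],[0.026,-0.027,-0.003,0],[0.026,-0.027,-0.003,0],[0.026,-0.027,-0.003,0],[0.026,-0.027,-0.003,0],[0.026,-0.027,-0.003,0],[0,0,0,0.123],[0,0,0,0.123],[0,0,0,0.123],[0,0,0,0],[0,0,0,0]]}' | python3 nudge.py 0.087
python3 - <<'E'
from rig import robot
import cv2
c=robot.camera("wrist");cv2.imwrite("pics/w1.png",c["img"][:,:,::-1]);print({k:v for k,v in c.items() if k!="img"});o=robot.get_obs();print(o['position'],o['tool_rot'],o['time'])
E
```

```text
time: 1.77
position: [0.4306, -0.1217, 0.2673]
tool_rot: [0.998, -0.064, -0.0, -0.0]
ft_force: [-0.0, -0.1, -0.5]
grip_width: 0.0869
grip_force: 0.0
{'fx': 352.25504531847344, 'fy': 352.25504531847344, 'cx': 319.27186410067134, 'cy': 206.25268150048805, 'xyz': array([ 0.50282852, -0.13067224,  0.42944844]), 'attitude': array([-0.65401545,  0.74437246,  0.10117167, -0.08909395])}
[ 0.43064125 -0.1218606   0.26733999] [ 9.97941387e-01 -6.41318307e-02 -2.77580271e-04 -1.35666065e-04] 1.8167
```

View pics/w1.png

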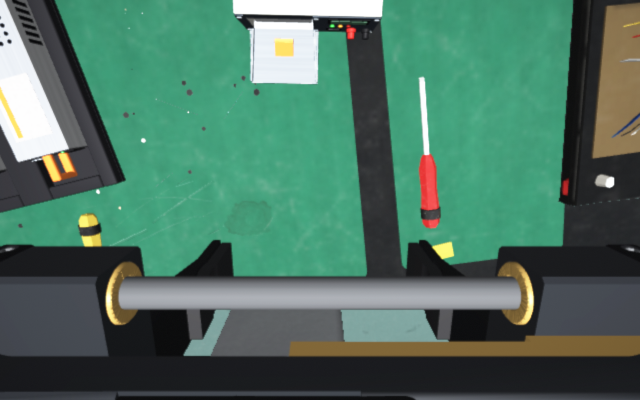

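Wrist view: ledge front edge from about (253,82) to (317,84), catch at (284,47), dock front at row ~16. Enlarging with the predicted outline overlaid.

Run:
```python
from geo import *
import cv2
im=cv2.imread("pics/w1.png");cam=(352.255,319.272,206.253,[0.50282852,-0.13067224,0.42944844],[-0.65401545,0.74437246,0.10117167,-0.08909395])
L=np.array([(-.055,.037,.012),(-.055,-.037,.012),(0,.037,.012),(0,-.037,.012),(-.01,.01,.017),(-.01,-.01,.017),(-.028,.01,.012),(-.028,-.01,.012),(0,.04,.074),(0,-.095,.074)])
u=proj(R.from_euler('z',-.131).apply(L)+[.5886,-.1027,0],cam);print(u.round(1).tolist())
k=6;a=cv2.resize(im[5:95,240:340],None,fx=k,fy=k,interpolation=cv2.INTER_CUBIC)
for p in u: cv2.circle(a,(int((p[0]-240+.5)*k),int((p[1]-5+.5)*k)),3,(0,0,255),1)
cv2.imwrite("pics/c3.png",a)
```

```text
[[251.5, 84.1], [317.5, 84.2], [249.0, 30.3], [317.5, 30.4], [273.7, 39.5], [292.3, 39.6], [274.8, 58.2], [293.0, 58.2], [232.6, 15.7], [380.9, 16.0]]
```

View pics/c3.png

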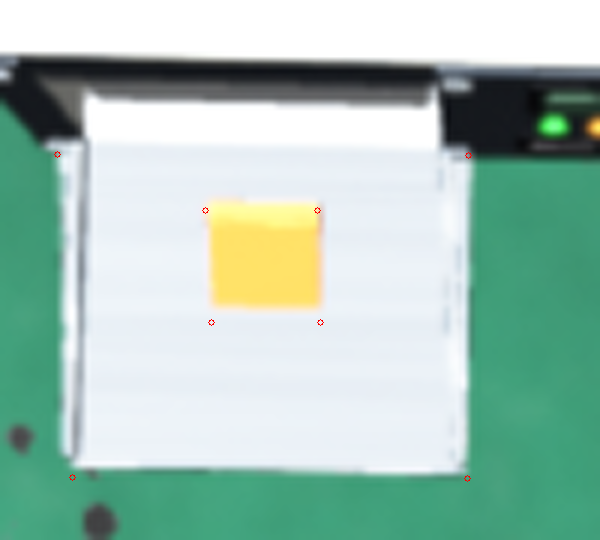

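Run:
```python
from geo import *
cam=(352.255,319.272,206.253,[0.50282852,-0.13067224,0.42944844],[-0.65401545,0.74437246,0.10117167,-0.08909395])
import geo; geo.K['w']=cam
E=lambda u,v:(240+u/6-.5,5+v/6-.5)
o={'w':[((-.055,.0345,.012),E(77,465)),((-.055,-.0345,.012),E(447,471)),((0,.0315,.012),E(86,145)),((0,-.0315,.012),E(441,150)),((-.01,.01,.017),E(211,203)),((-.01,-.01,.017),E(320,203))]}
x,_,r=fit(o,[.5886,-.1027,-.13]);print(x.round(4),r.round(1).tolist())
def w(p,yaw,g): 
    d=np.array(g)-p; return d[:2]@np.array([np.cos(yaw),np.sin(yaw)]),d[:2]@np.array([np.sin(yaw),-np.cos(yaw)]),-d[2]
# hover behind blue so wrist cam sees it, from dock-yaw
print(w(np.array([.4306,-.1219,.2673]),-.128,[.47,.27,.25]))
```

```text
[ 0.5899 -0.1032 -0.1521] [[0.6, 0.1], [0.5, 0.6], [0.5, -0.5], [-0.3, 0.2], [-0.9, -0.4], [-0.4, 0.1]]
(np.float64(-0.010948657550341915), np.float64(-0.39372337611303365), np.float64(0.017299999999999982))
```

```bash
echo '{"segments":[[-0.001,-0.0394,0,0],[-0.001,-0.0394,0,0],[-0.001,-0.0394,0,0],[-0.001,-0.0394,0,0],[-0.001,-0.0394,0,0],[-0.001,-0.0394,0,0],[-0.001,-0.0394,0,0],[-0.001,-0.0394,0,0],[-0.001,-0.0394,0,0],[-0.001,-0.0394,0,0],[0,0,0,-0.12],[0,0,0,-0.12],[0,0,0,0],[0,0,0,0]]}' | python3 nudge.py
python3 - <<'E'
from rig import robot
from geo import *
import cv2
c=robot.camera("wrist");im=c["img"][:,:,::-1].copy();print([c[k] for k in("xyz","attitude")])
cam=(c["fx"],c["cx"],c["cy"],c["xyz"],c["attitude"])
z=.0465
L=np.array([(.0925,.028,z-.002),(.0925,-.028,z-.002),(-.0925,-.03,z),(-.0925,.03,z),(-.1075,0,.0435)])
u=proj(R.from_euler('z',.1116).apply(L)+[.5714,.2846,0],cam);print(u.round(1).tolist())
x0,y0=(u.min(0)-14).astype(int);x0=max(x0,0);y0=max(y0,0);x1,y1=(u.max(0)+14).astype(int);k=3
a=cv2.resize(im[y0:y1,x0:x1],None,fx=k,fy=k,interpolation=cv2.INTER_CUBIC)
for p in u: cv2.circle(a,(int((p[0]-x0+.5)*k),int((p[1]-y0+.5)*k)),3,(0,0,255),1)
cv2.imwrite("pics/c4.png",a);cv2.imwrite("pics/w2.png",im);print(x0,y0,a.shape)
o=robot.get_obs();print(o['position'],o['tool_rot'],o['time'])
E
```

```text
time: 2.98
position: [0.4724, 0.2698, 0.2673]
tool_rot: [0.999, 0.053, -0.0, 0.0]
ft_force: [0.1, 0.4, -0.3]
grip_width: 0.0869
grip_force: 0.0
[array([0.54476217, 0.27791038, 0.42938219]), array([ 0.73663059, -0.66270644, -0.08996896,  0.10050438])]
[[285.3, -20.4], [343.5, -20.8], [343.4, 170.1], [288.7, 170.5], [316.2, 183.2]]
271 0 (591, 258, 3)
[0.47250049 0.26952049 0.26735885] [ 9.98590841e-01  5.30684397e-02 -2.61454891e-04  7.33360727e-05] 3.0333
```

View pics/c4.png

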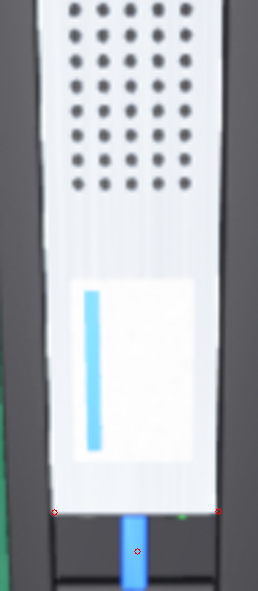

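The tail corners match the prediction exactly (54,513)/(218,513); yaw is about 0.108. Going down to grasp.

```bash
echo '{"segments":[[0.04,-0.002,0,0],[0.04,-0.002,0,0],[0,0,0.04,0],[0,0,0.04,0],[0,0,0.04,0],[0,0,0.04,0],[0,0,0.03,0],[0,0,0.01,0],[0,0,0,0],[0,0,0.02,0],[0,0,0.012,0],[0,0,0.006,0],[0,0,0.006,0],[0,0,0,0],[0,0,0,0]]}' | python3 nudge.py 0.087
```

```text
time: 4.28
position: [0.552, 0.2828, 0.0242]
tool_rot: [0.999, 0.054, 0.0, -0.0]
ft_force: [-0.8, -0.1, 0.6]
grip_width: 0.0869
grip_force: 0.0
```

```bash
echo '{"segments":[[0,0,0.001,0],[0,0,0,0],[0,0,0,0],[0,0,0,0],[0,0,0,0],[0,0,0,0],[0,0,0,0],[0,0,0,0]]}' | python3 nudge.py 0.05 45; echo '{"segments":[[0,0,-0.003,0],[0,0,-0.006,0],[0,0,-0.006,0],[0,0,-0.01,0],[0,0,-0.01,0],[0,0,-0.01,0],[0,0,-0.01,0],[0,0,-0.01,0],[0,0,0,0],[0,0,0,0]]}' | python3 nudge.py
```

```text
time: 4.95
position: [0.5517, 0.2828, 0.0228]
tool_rot: [0.999, 0.054, 0.0, -0.0]
ft_force: [-0.3, 0.5, 1.2]
grip_width: 0.0597
grip_force: 45.0
time: 5.78
position: [0.5523, 0.2829, 0.0888]
tool_rot: [0.999, 0.054, 0.001, -0.0]
ft_force: [-0.0, 0.0, -5.3]
grip_width: 0.0597
grip_force: 45.0
```

```bash
echo '{"segments":[[-0.02,0,-0.01,0],[-0.03,0,-0.01,0],[-0.03,0,-0.01,0],[-0.02,0,-0.01,0],[-0.01,0,0,0],[-0.0034,0.0291,0,0],[-0.0034,0.0291,0,0],[-0.0034,0.0291,0,0],[-0.0034,0.0291,0,0],[-0.0034,0.0291,0,0],[-0.0034,0.0291,0,0],[-0.0034,0.0291,0,0],[-0.0034,0.0291,0,0],[-0.0034,0.0291,0,0],[-0.0034,0.0291,0,0],[-0.0034,0.0291,0,0],[-0.0034,0.0291,0,0]]}' | python3 nudge.py; echo '{"segments":[[0,0,0,0.086],[0,0,0,0.086],[0,0,0,0.086],[0,0,0.02,0],[0,0,0.02,0],[0,0,0.01,0],[0,0,0,0],[0,0,0,0]]}' | python3 nudge.py
python3 - <<'E'
from rig import robot
import cv2,numpy as np
s=robot.camera("scene");w=robot.camera("wrist")
cv2.imwrite("pics/s3.png",s["img"][:,:,::-1]);cv2.imwrite("pics/w3.png",w["img"][:,:,::-1]);print(w["xyz"],w["attitude"])
a=cv2.resize(s["img"][100:240,230:430,::-1],None,fx=3,fy=3,interpolation=cv2.INTER_CUBIC)
b=cv2.resize(w["img"][:,200:400,::-1],None,fx=1,fy=1); c=np.zeros((420,800,3),np.uint8);c[:,:600]=a;c[:400,600:]=b
cv2.imwrite("pics/c5.png",c);o=robot.get_obs();print(o['position'],o['tool_rot'],o['time'])
E
```

```text
time: 7.2
position: [0.4402, -0.0829, 0.1273]
tool_rot: [0.999, 0.054, 0.0, 0.0]
ft_force: [0.2, 0.4, -5.5]
grip_width: 0.0596
grip_force: 45.0
time: 7.87
position: [0.4399, -0.0811, 0.0769]
tool_rot: [0.997, -0.075, -0.0, -0.0]
ft_force: [0.5, 0.7, -5.8]
grip_width: 0.0592
grip_force: 45.0
[ 0.51209571 -0.09169345  0.23976105] [-0.64602109  0.75145093  0.10139494 -0.08773443]
[ 0.44056859 -0.08130863  0.07793496] [ 9.97217727e-01 -7.45383779e-02  8.50457593e-04  3.33596571e-04] 7.9667
```

View pics/c5.png

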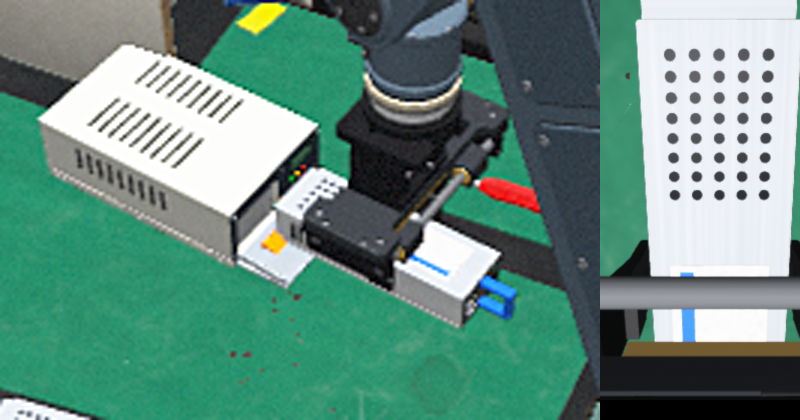

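Supply held level between the fingers (wrist view: straight, centred, connector end at row 20). Lower to just above the ledge and start in.

```bash
echo '{"segments":[[0,0,0.015,0],[0,0,0.015,0],[0,0,0.012,0],[0,0,0.006,0],[0,0,0,0],[0,0,0,0]]}' | python3 nudge.py; echo '{"segments":[[0.01,0,0,0],[0.01,0,0,0],[0.01,0,0,0],[0.005,0,0,0],[0,0,0,0]]}' | python3 nudge.py;echo '{"segments":[[0.008,0,0,0],[0.008,0,0,0],[0.006,0,0,0],[0,0,0,0]]}' | python3 nudge.py
```

```text
time: 8.47
position: [0.4402, -0.0811, 0.03]
tool_rot: [0.997, -0.074, 0.0, 0.0]
ft_force: [-0.7, -0.1, -5.2]
grip_width: 0.0598
grip_force: 45.0
time: 8.88
position: [0.476, -0.0866, 0.0305]
tool_rot: [0.997, -0.074, 0.002, 0.001]
ft_force: [-0.4, -0.5, -2.9]
grip_width: 0.0595
grip_force: 45.0
time: 9.22
position: [0.4972, -0.0896, 0.0295]
tool_rot: [0.997, -0.074, 0.0, 0.0]
ft_force: [-1.4, 0.7, -6.5]
grip_width: 0.0598
grip_force: 45.0
```

```bash
echo '{"segments":[[0.008,0,0,0],[0.008,0,0,0],[0.008,0,0,0],[0,0,0,0]]}' | python3 nudge.py; echo '{"segments":[[0.008,0,0,0],[0.008,0,0,0],[0.008,0,0,0],[0,0,0,0]]}' | python3 nudge.py;echo '{"segments":[[0.008,0,0,0],[0.008,0,0,0],[0.006,0,0,0],[0,0,0,0],[0,0,0,0]]}' | python3 nudge.py
```

```text
time: 9.55
position: [0.523, -0.0939, 0.0297]
tool_rot: [0.997, -0.075, 0.003, 0.001]
ft_force: [0.4, -0.1, -5.9]
grip_width: 0.0596
grip_force: 45.0
time: 9.88
position: [0.5473, -0.0976, 0.03]
tool_rot: [0.997, -0.075, 0.003, 0.001]
ft_force: [1.3, 0.3, -4.7]
grip_width: 0.0596
grip_force: 45.0
time: 10.3
position: [0.5667, -0.1002, 0.0297]
tool_rot: [0.997, -0.074, 0.001, 0.0]
ft_force: [0.9, -0.9, -5.7]
grip_width: 0.0596
grip_force: 45.0
```

```bash
echo '{"segments":[[0,0,0.001,0],[0,0,0.001,0],[0,0,0,0],[0,0,0,0]]}' | python3 nudge.py; echo '{"segments":[[0,0,0.0007,0],[0,0,0,0],[0,0,0,0]]}' | python3 nudge.py
```

```text
time: 10.63
position: [0.5651, -0.0998, 0.0275]
tool_rot: [0.997, -0.075, 0.0, 0.0]
ft_force: [-0.1, 0.2, -5.3]
grip_width: 0.0598
grip_force: 45.0
time: 10.88
position: [0.5651, -0.0997, 0.027]
tool_rot: [0.997, -0.075, -0.0, 0.0]
ft_force: [-0.8, -0.4, -3.8]
grip_width: 0.0599
grip_force: 45.0
```

```bash
echo '{"segments":[[0,0,0.0005,0],[0,0,0,0]]}' | python3 nudge.py; echo '{"segments":[[0,0,0,0],[0,0,0,0],[0,0,0,0],[0,0,0,0],[0,0,0,0],[0,0,0,0]]}' | python3 nudge.py 0.074; echo '{"segments":[[0,0,-0.01,0],[0,0,-0.03,0],[0,0,-0.03,0],[0,0,-0.03,0],[0,0,0,0],[0,0,0,0]]}' | python3 nudge.py
python3 - <<'E'
from rig import robot
import cv2,numpy as np
s=robot.camera("scene");w=robot.camera("wrist")
cv2.imwrite("pics/w4.png",w["img"][:,:,::-1]);print(w["xyz"],w["attitude"])
a=cv2.resize(s["img"][100:240,230:430,::-1],None,fx=2,fy=2,interpolation=cv2.INTER_CUBIC)
b=w["img"][:,150:550,::-1]; c=np.zeros((400,800,3),np.uint8);c[:280,:400]=a;c[:400,400:]=b
cv2.imwrite("pics/c6.png",c);o=robot.get_obs();print(o['position'],o['tool_rot'],o['time'])
E
```

```text
time: 11.05
position: [0.565, -0.0997, 0.0268]
tool_rot: [0.997, -0.075, -0.0, 0.0]
ft_force: [-1.0, 0.4, 0.1]
grip_width: 0.0597
grip_force: 45.0
time: 11.55
position: [0.5653, -0.0997, 0.0264]
tool_rot: [0.997, -0.075, 0.0, 0.0]
ft_force: [-0.7, -0.4, 0.5]
grip_width: 0.0739
grip_force: 0.0
time: 12.05
position: [0.5666, -0.1002, 0.129]
tool_rot: [0.997, -0.074, 0.003, 0.001]
ft_force: [-0.7, 0.2, -0.6]
grip_width: 0.0743
grip_force: 0.0
[ 0.63696489 -0.11012052  0.28964089] [-0.64610815  0.75144222  0.10108074 -0.08753015]
[ 0.56455285 -0.09947489  0.12624674] [ 9.97217357e-01 -7.45475265e-02 -4.37510173e-04 -1.32073751e-04] 12.15
```

View pics/c6.png

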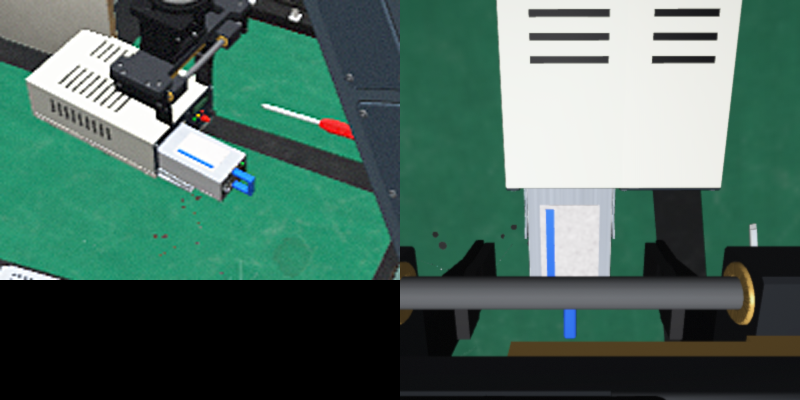

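The supply rests straight on the ledge, the mouth side inside, level. Now back off behind the handle, close and lower the fingers.

```bash
echo '{"segments":[[-0.035,0,0,0],[-0.035,0,0,0],[-0.035,0,0,0],[-0.035,0,0,0],[0,0,0,0],[0,0,0,0],[0,0,0.03,0],[0,0,0.03,0],[0,0,0.03,0],[0,0,0.01,0],[0,0,0,0],[0,0,0,0],[0,0,0,0]]}' | python3 nudge.py 0.0 30; echo '{"segments":[[0.008,0,0,0],[0.008,0,0,0],[0.008,0,0,0],[0,0,0,0]]}' | python3 nudge.py
```

```text
time: 13.23
position: [0.4279, -0.0793, 0.0264]
tool_rot: [0.997, -0.074, 0.001, 0.0]
ft_force: [0.5, -0.5, -0.6]
grip_width: 0.0016
grip_force: 0.0
time: 13.57
position: [0.4541, -0.0837, 0.0273]
tool_rot: [0.997, -0.074, 0.003, 0.001]
ft_force: [0.2, 0.6, 0.3]
grip_width: 0.0008
grip_force: 0.2
```

```bash
for i in 1 2 3; do :; done; echo '{"segments":[[0.008,0,0,0],[0.008,0,0,0],[0.008,0,0,0],[0,0,0,0]]}' | python3 nudge.py; echo '{"segments":[[0.008,0,0,0],[0.008,0,0,0],[0.008,0,0,0],[0,0,0,0]]}' | python3 nudge.py; echo '{"segments":[[0.008,0,0,0],[0.008,0,0,0],[0.008,0,0,0],[0,0,0,0]]}' | python3 nudge.py
```

```text
time: 13.9
position: [0.4769, -0.0869, 0.0265]
tool_rot: [0.997, -0.074, 0.002, 0.001]
ft_force: [1.1, 1.3, -0.1]
grip_width: 0.0002
grip_force: 0.3
time: 14.23
position: [0.5013, -0.0907, 0.0264]
tool_rot: [0.997, -0.075, 0.003, 0.001]
ft_force: [0.6, 0.2, -0.2]
grip_width: 0.0005
grip_force: 0.3
time: 14.57
position: [0.525, -0.0942, 0.0265]
tool_rot: [0.997, -0.075, 0.003, 0.001]
ft_force: [-0.4, 0.8, 0.2]
grip_width: 0.0003
grip_force: 0.3
```

```bash
cat > see.py <<'E'
from rig import robot
from geo import *
import cv2
D0=np.array([.5899,-.1032,0]);Rd=R.from_euler('z',-.150)
def handle():
    for n in("scene","top"):
        c=robot.camera(n);h=cv2.cvtColor(c["img"],cv2.COLOR_RGB2HSV)
        m=cv2.inRange(h,(102,150,80),(120,255,255))
        num,l,st,ce=cv2.connectedComponentsWithStats(m)
        u=proj(Rd.apply([[-.0065-.015,0,.0475],[-.1127,0,.0475]])+D0,n)
        print(n,"pred home/before",u.round(1).tolist(),[(ce[i].round(1).tolist(),st[i].tolist()) for i in range(1,num) if st[i][4]>5 and 320<ce[i][0]<400 and 130<ce[i][1]<260])
        cv2.imwrite(f"pics/h_{n}_{robot.get_obs()['time']:.2f}.png",c["img"][:,:,::-1])
    o=robot.get_obs();p=Rd.inv().apply(o['position']-D0);print(o['time'],"tcp in dock",p.round(4),"F dock",Rd.inv().apply(o['ft_force']).round(1))
if __name__=="__main__": handle()
E
python3 see.py
```

```text
scene pred home/before [[322.5, 172.4], [351.5, 186.9]] []
top pred home/before [[356.0, 159.1], [352.1, 191.9]] []
14.6667 tcp in dock [-0.067  -0.0007  0.0265] F dock [-0.3 -0.  -0.2]
```

Run:
```python
import cv2,glob
f=glob.glob("pics/h_scene*")[-1]
im=cv2.imread(f);a=cv2.resize(im[120:220,270:400],None,fx=6,fy=6,interpolation=cv2.INTER_CUBIC);cv2.imwrite("pics/c7.png",a)
```

```text
(no output)
```

View pics/c7.png

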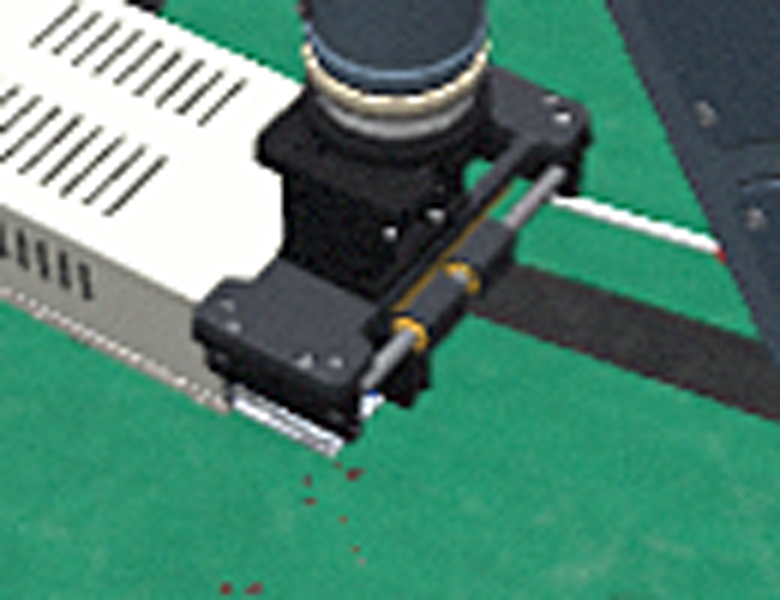

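The gripper hides most of the supply, with only a blue glimpse near (332,187) at the handle's expected place; it can only have been pushed ahead. I continue in small steps, watching force.

```bash
echo '{"segments":[[0.006,0,0,0],[0.006,0,0,0],[0,0,0,0]]}' | python3 nudge.py; echo '{"segments":[[0.003,0,0,0],[0.001,0,0,0]]}' | python3 nudge.py;  echo '{"segments":[[0.002,0,0,0],[0,0,0,0]]}' | python3 nudge.py;  echo '{"segments":[[0.002,0,0,0],[0,0,0,0]]}' | python3 nudge.py
```

```text
time: 14.92
position: [0.5351, -0.0953, 0.0265]
tool_rot: [0.997, -0.075, 0.001, 0.0]
ft_force: [0.4, 0.8, -0.0]
grip_width: 0.0002
grip_force: 0.4
time: 15.08
position: [0.5355, -0.095, 0.0262]
tool_rot: [0.997, -0.074, -0.003, -0.0]
ft_force: [-6.3, -0.4, 4.2]
grip_width: 0.0004
grip_force: 3.7
time: 15.25
position: [0.5363, -0.0948, 0.026]
tool_rot: [0.997, -0.074, -0.004, -0.001]
ft_force: [-6.0, 1.3, 4.3]
grip_width: 0.0002
grip_force: 3.7
time: 15.42
position: [0.5377, -0.0948, 0.0259]
tool_rot: [0.997, -0.074, -0.004, -0.001]
ft_force: [-6.2, 1.1, 4.7]
grip_width: 0.0005
grip_force: 4.0
```

```bash
for i in 1; do echo '{"segments":[[0.002,0,0,0],[0,0,0,0]]}' | python3 nudge.py; done | grep -E "posi|ft"; echo '{"segments":[[0.002,0,0,0],[0,0,0,0]]}' | python3 nudge.py| grep -E "posi|ft"; echo '{"segments":[[0.002,0,0,0],[0,0,0,0]]}' | python3 nudge.py| grep -E "posi|ft"; echo '{"segments":[[0.002,0,0,0],[0,0,0,0]]}' | python3 nudge.py| grep -E "posi|ft"
```

```text
position: [0.5392, -0.0949, 0.0258]
ft_force: [-7.8, 1.5, 4.0]
position: [0.5407, -0.0951, 0.0258]
ft_force: [-9.0, 1.4, 4.8]
position: [0.5421, -0.0952, 0.0257]
ft_force: [-8.9, 1.5, 4.9]
position: [0.5435, -0.0953, 0.0257]
ft_force: [-10.5, 1.4, 4.8]
```

```bash
echo '{"segments":[[0.002,0,0,0],[0,0,0,0]]}' | python3 nudge.py| grep -E "posi|ft"; echo '{"segments":[[0.002,0,0,0],[0,0,0,0]]}' | python3 nudge.py| grep -E "posi|ft"; echo '{"segments":[[0.002,0,0,0],[0,0,0,0]]}' | python3 nudge.py| grep -E "posi|ft"
```

```text
position: [0.5447, -0.0954, 0.0256]
ft_force: [-10.4, 1.4, 6.1]
position: [0.5446, -0.0953, 0.0255]
ft_force: [-14.5, 0.5, 8.6]
position: [0.5446, -0.0953, 0.0254]
ft_force: [-16.7, -0.5, 10.7]
```

Firm stop at the predicted TCP x (−46 mm). Back off and check by image measurement.

```bash
echo '{"segments":[[0.002,0,0,0],[0,0,0,0],[-0.006,0,0,0],[-0.006,0,0,0],[-0.02,0,0,0],[-0.03,0,0,0],[-0.03,0,0,0],[0,0,-0.04,0],[0,0,-0.04,0],[0,0,-0.04,0],[0,0,-0.04,0],[0,0.04,0,0],[0,0.04,0,0],[0,0.04,0,0],[0,0.04,0,0],[0,0,0,0],[0,0,0,0]]}' | python3 nudge.py; python3 see.py
python3 - <<'E'
from geo import *; import cv2,glob
# silver/orange tests: project points and sample catch colour
for n in("scene","top"):
    f=sorted(glob.glob(f"pics/h_{n}*"),key=lambda s:float(s.split('_')[-1][:-4]))[-1];h=cv2.cvtColor(cv2.imread(f),cv2.COLOR_BGR2HSV)
    m=cv2.inRange(h,(8,120,150),(28,255,255));num,l,st,ce=cv2.connectedComponentsWithStats(m)
    print(n,[(ce[i].round(1).tolist(),st[i].tolist()) for i in range(1,num) if st[i][4]>2 and 300<ce[i][0]<380 and 130<ce[i][1]<260])
    print(proj(R.from_euler('z',-.15).apply([[-.011,0,.017],[-.0215,0,.0475],[-.0365,0,.0475],[-.0065,0,.0505]])+[.5899,-.1032,0],n).round(1).tolist())
E
```

```text
time: 18.0
position: [0.4434, -0.2462, 0.1869]
tool_rot: [0.997, -0.077, 0.002, 0.001]
ft_force: [0.2, 0.5, -0.6]
grip_width: 0.0003
grip_force: 0.0
scene pred home/before [[322.5, 172.4], [351.5, 186.9]] [([323.0, 176.4], [318, 170, 10, 13, 71])]
top pred home/before [[356.0, 159.1], [352.1, 191.9]] [([354.1, 157.6], [354, 155, 2, 7, 8])]
18.1 tcp in dock [-0.1247 -0.16    0.1864] F dock [-0.3  0.6 -0.5]
scene [([319.9, 181.6], [317, 180, 7, 4, 16])]
[[319.7, 178.5], [322.5, 172.4], [327.2, 174.7], [317.8, 169.3]]
top [([352.5, 158.5], [352, 156, 2, 6, 8]), ([358.0, 158.5], [358, 157, 1, 4, 4])]
[[355.5, 156.9], [356.0, 159.1], [355.4, 164.5], [356.7, 153.6]]
```

```bash
echo '{"segments":[[0,-0.04,0,0],[0,-0.04,0,0],[0,-0.04,0,0],[0,-0.04,0,0],[0,0,0,0],[0,0,0,0],[0,0,0,0]]}' | python3 nudge.py|grep posi
python3 - <<'E'
from rig import robot
from geo import *
import geo,cv2
Rd=R.from_euler('z',-.150);D0=np.array([.5899,-.1032,0])
def back(uv,cam,z):
    f,cx,cy,t,q=cam
    d=R.from_quat(q).apply(np.c_[(np.array(uv)-[cx,cy])/f,np.ones(len(uv))]);P=t+d*((z-np.array(t)[2])/d[:,2])[:,None]
    return (Rd.inv().apply(P-D0)*1000).round(1)
def run(img,cam,roi):
    h=cv2.cvtColor(img,cv2.COLOR_BGR2HSV)
    for nm,lo,hi,z in(("blue",(100,120,80),(122,255,255),.0475),("orange",(8,90,120),(30,255,255),.017)):
        m=cv2.inRange(h,lo,hi);num,l,st,ce=cv2.connectedComponentsWithStats(m)
        for i in range(1,num):
            x,y,w,hh,a=st[i]
            if a>4 and roi[0]<ce[i][0]<roi[1] and ce[i][1]<roi[2]:
                uv=[(x+w/2-.5,y-.5),(x+w/2-.5,y+hh-.5)];print(nm,st[i].tolist(),"far/near in dock mm",back(uv,cam,z).tolist())
run(cv2.imread("pics/w1.png"),(352.255,319.272,206.253,[0.50282852,-0.13067224,0.42944844],[-0.65401545,0.74437246,0.10117167,-0.08909395]),(240,340,100))
c=robot.camera("wrist");im=c["img"][:,:,::-1].copy();cv2.imwrite("pics/w5.png",im)
cam=(c["fx"],c["cx"],c["cy"],c["xyz"],c["attitude"]);run(im,cam,(200,440,250))
u=proj(Rd.apply([[-.0065,.02,.0505],[-.0365,0,.0475],[-.01,0.008,.017],[0,0,.074]])+D0,cam);print(u.round(1).tolist())
# brightness profile along columns beside the handle (through catch), dock y=+8 mm
for yy in(.008,-.008,.02):
    s=np.arange(-40,2,1.0);pp=proj(Rd.apply(np.c_[s/1000,np.full(len(s),yy),np.full(len(s),.017)])+D0,cam)
    print(yy,[(int(a),im[int(round(p[1])),int(round(p[0]))].tolist()) for a,p in zip(s,pp) if a>-32][::2])
print(robot.get_obs()['time'])
E
```

```text
position: [0.4665, -0.0837, 0.1865]
orange [275, 40, 18, 16, 284] far/near in dock mm [[-11.3, -0.4, 17.0], [-27.2, -0.3, 17.0]]
blue [314, 55, 14, 40, 291] far/near in dock mm [[-10.7, 0.4, 47.5], [-40.9, 0.3, 47.5]]
orange [392, 43, 6, 3, 16] far/near in dock mm [[3.4, -63.8, 17.0], [1.0, -63.9, 17.0]]
orange [310, 60, 5, 20, 99] far/near in dock mm [[-10.5, 7.7, 17.0], [-27.0, 7.7, 17.0]]
orange [328, 60, 5, 20, 84] far/near in dock mm [[-10.5, -8.1, 17.0], [-27.0, -8.3, 17.0]]
[[295.4, 48.1], [320.8, 88.8], [311.6, 58.9], [321.2, 32.8]]
0.008 [(-31, [237, 230, 221]), (-29, [238, 231, 223]), (-27, [127, 216, 254]), (-25, [94, 210, 255]), (-23, [94, 210, 255]), (-21, [94, 210, 255]), (-19, [93, 211, 255]), (-17, [94, 210, 255]), (-15, [92, 207, 254]), (-13, [109, 228, 254]), (-11, [94, 183, 221]), (-9, [26, 27, 28]), (-7, [50, 47, 46]), (-5, [171, 166, 163]), (-3, [248, 244, 240]), (-1, [248, 244, 240]), (1, [248, 243, 240])]
-0.008 [(-31, [237, 229, 220]), (-29, [237, 231, 222]), (-27, [113, 213, 254]), (-25, [94, 209, 255]), (-23, [94, 210, 255]), (-21, [94, 210, 255]), (-19, [94, 210, 255]), (-17, [94, 210, 255]), (-15, [91, 206, 254]), (-13, [113, 234, 254]), (-11, [90, 178, 219]), (-9, [38, 39, 39]), (-7, [51, 49, 47]), (-5, [169, 164, 160]), (-3, [247, 242, 238]), (-1, [247, 242, 238]), (1, [247, 242, 238])]
0.02 [(-31, [238, 230, 222]), (-29, [240, 233, 225]), (-27, [243, 236, 229]), (-25, [240, 234, 226]), (-23, [241, 234, 227]), (-21, [243, 236, 229]), (-19, [243, 237, 230]), (-17, [240, 233, 226]), (-15, [239, 231, 224]), (-13, [239, 232, 225]), (-11, [201, 193, 185]), (-9, [230, 223, 215]), (-7, [52, 50, 49]), (-5, [164, 160, 157]), (-3, [248, 244, 240]), (-1, [248, 244, 240]), (1, [248, 244, 240])]
18.7333
```

The measured handle spans −10.7 to −40.9 mm, so the tail is at about −10 mm. The catch's full length shows behind it, bright top edge included, matching how it looked when up at the start. Handing in.

```bash
python3 -c "
from rig import robot
print(robot.hand_in())"
```

```text
the job is handed in; nothing more can be done
None
```

I loaded the blue-handled supply in two stages (rested in the flap, then pushed to the stop); by camera the tail sits about 10 mm out with the catch up behind it, and I handed the job in at about 19 s with the arm clear, though no verdict was printed.

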